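# Fetch the bench block from behind the containers

### The job

The steel bench block stands at the back of the dark wooden rack, hemmed in by a bottle, a jar and a ring mandrel. First clear all three upright into the green side tray, then, while they wait there, set the block flat on the middle of the black-and-grey hammering pad, and last put the three back upright on the middle of their discs in the rack: amber bottle on the orange disc, red-lidded jar on the red one, blue-footed mandrel on the blue one. Never let any of the three tip over.

Things in the scene. Friction and masses are not known exactly. Their poses are not given: they have to be found in the camera images.
- bottle: closed amber glass bottle, upright, 80 mm tall: straight round body 40 mm across up to 54 mm, then a shoulder and an orange cap 24 mm across. 0.1 to 0.2 kg. Origin: centre of its underside, z up its axis. Starts on the orange disc
- jar: white plastic jar with a red lid, upright, 78 mm tall: body 40 mm across up to 58 mm, lid 41 mm across above. 0.13 to 0.25 kg. Origin: centre of its underside, z up. Starts on the red disc
- mandrel: stepped aluminium ring mandrel on a blue round foot, upright, 80 mm tall: foot 40 mm across and 14 mm high, then a cylinder 34 mm across up to 60 mm, 28 mm up to 71 mm, 22 mm above. 0.18 to 0.35 kg. Origin: centre of its underside, z up. Starts on the blue disc
- block: polished steel block, 50 x 50 x 22 mm, 0.3 to 0.55 kg, on the rack's 12 mm base. Origin: centre of its underside; x, y square to its sides, z up; -x faces the robot. A stop strip (top 34 mm over the table) lies 10 mm off its +x side; bottle, jar and mandrel start 10 mm off its other sides: grip across y once they are cleared. Two loose tins (16 mm tall) stand on the rack's two robot-side corners
- disc_amber: orange disc, 52 mm across and 3 mm thick, fixed on the wooden rack, its top 15 mm above the table; the home of the bottle. Origin: centre of its underside, z up. The three discs' centres lie 55 mm from the middle of the steel block's place: one on the robot's side of it, one on its left, one on its right; which is where varies
- disc_red: red disc, 52 mm across and 3 mm thick, fixed on the wooden rack, its top 15 mm above the table; the home of the jar. Origin: centre of its underside, z up. The three discs' centres lie 55 mm from the middle of the steel block's place: one on the robot's side of it, one on its left, one on its right; which is where varies
- disc_blue: blue disc, 52 mm across and 3 mm thick, fixed on the wooden rack, its top 15 mm above the table; the home of the mandrel. Origin: centre of its underside, z up. The three discs' centres lie 55 mm from the middle of the steel block's place: one on the robot's side of it, one on its left, one on its right; which is where varies
- tray: shallow fixed green tray, 270 mm (x) x 130 mm (y) outside, walls 4 mm thick and 12 mm high, floor under 5 mm thick. Origin: centre of its underside, x along its length, z up. It lies to the left or the right of the rack
- pad: fixed square hammering pad, black rubber rim with a grey middle, 120 x 120 mm, 15 mm high. Origin: centre of its underside, z up. It lies beyond the rack, on the other side from the tray

How it is judged (in metres and radians):
On the way, in this order (a step that is already met when the one before it is completed fails the run):
1. bottle, jar and mandrel all stand upright in the green tray, let go (x of bottle in the frame of tray between -0.115 and 0.115 m and y of bottle in the frame of tray between -0.046 and 0.046 m and z of each of bottle, jar, mandrel in the frame of tray below 0.009 m and angle between each of bottle, jar, mandrel's own z axis and vertical below 0.1 rad and linear speed of each of bottle, jar, mandrel below 0.02 m/s and contact force between each of bottle, jar, mandrel and the fingers below 0.05 N and x of jar in the frame of tray between -0.115 and 0.115 m and y of jar in the frame of tray between -0.046 and 0.046 m and x of mandrel in the frame of tray between -0.115 and 0.115 m and y of mandrel in the frame of tray between -0.046 and 0.046 m), for 0.2 s.
2. the block lies flat on the middle of the pad, let go, while the three are still in the tray (all of step 1 and horizontal distance between block and pad below 0.015 m and z of block in the frame of pad between 0.011 and 0.019 m and angle between block's own z axis and vertical below 0.1 rad and linear speed of block below 0.02 m/s and contact force between block and the fingers below 0.05 N), for 0.2 s.
At the end, for the whole second after the job is handed in: the block lies flat on the pad within 15 mm of its centre, and the bottle, jar and mandrel stand upright on the orange, red and blue disc respectively, each within 12 mm of the disc's centre, all released and at rest (horizontal distance between block and pad below 0.015 m and z of block in the frame of pad between 0.011 and 0.019 m and angle between each of block, bottle, jar, mandrel's own z axis and vertical below 0.1 rad and linear speed of each of block, bottle, jar, mandrel below 0.02 m/s and contact force between each of block, bottle, jar, mandrel and the fingers below 0.05 N and horizontal distance between bottle and disc_amber below 0.012 m and z of bottle in the frame of disc_amber between -0.001 and 0.007 m and horizontal distance between jar and disc_red below 0.012 m and z of jar in the frame of disc_red between -0.001 and 0.007 m and horizontal distance between mandrel and disc_blue below 0.012 m and z of mandrel in the frame of disc_blue between -0.001 and 0.007 m); the robot touches nothing.
It fails at once if the bottle, the jar or the mandrel tips over (leans more than 35 degrees) (angle between any of bottle, jar, mandrel's own z axis and vertical above 0.61 rad).
It also fails if it takes over 144 s, if anything falls off the work surface, if the arm or the gripper's body presses on something with over 40 N, if the wrist force passes 120 N, or if a joint passes its speed limit or range.

### The arm

A 6-joint arm with a two-finger parallel gripper is mounted at the origin on the work surface. World frame = base frame: x ahead of the robot, y to its left, z up, the work surface at z = 0. Lengths are in mm, angles in degrees, forces in N, time in s.
With the tool pointing down it reaches from about 300 to 850 mm from the base axis. Payload 4.2 kg.
Tool frame: the origin (TCP) lies between the finger pads; the fingertips stand 22 mm ahead of it and the grasp point (between the pads) lies 3 mm ahead of it; z points along the fingers, y is the direction in which the jaws open and shut (so a half turn about z gives the same grasp; the last joint's range is limited). The gripper opens to 91 mm and grips with 3 to 60 N. Pads are 32 mm wide; open, the fingers measure 118 mm over their backs; the gripper's body (76 mm by 178 mm) begins 60 mm behind the grasp point.
Start: joints at [-76.948, 18.312, 89.639, -0, 72.044, -1.146], TCP at [141.033, -557.45, 235.976] pointing down, gripper open.
Joint ranges: [-177.97, 177.97], [-48.28, 115.42], [12.27, 149.76], [-77.06, 257.06], [2.81, 150.46], [-146.56, 146.56]. Speed limits (degrees/s): [147.25, 147.25, 180, 180, 180, 180].

### API

Orientations are given as [roll, pitch, yaw] about the fixed x, y, z axes, in that order (R = Rz(yaw) Ry(pitch) Rx(roll)).
In Python, from workcell import * gives the robot as it stands.
- The arm moves only by the shell command python3 -m jog 'ROWS' [OPENING] [FORCE]. ROWS is text: rows parted by semicolons, each of 6 numbers parted by spaces: the shift along the tool's x, y, z in units of 0.5 m (1.0 is 0.5 m), then the turn, a rotation vector about the tool's x, y, z in units of pi/2 rad (1.0 is pi/2 rad). A call has 1 to 20 rows; each row is the pose to reach, as a shift and turn from the pose measured when the call began, along the tool's axes at that moment; what a row does not reach only later rows make up. A row lasts 1/12 s, in which the tool goes at most 41.7 mm and 7.16 degrees, less where a joint would pass 70% of its speed; a pose out of reach is approached as far as the arm can. A call with a number of a shift or a turn outside -1 to 1 is refused whole. A call with a gripper value outside its range is refused whole. OPENING is the opening, from -1 (shut) to 1 (fully open), set as the call begins (- or left out, the last holds). The fingers move at their own pace and stop on an object; FORCE is the grip in N (left out, the last holds). Time passes only in rows, so rows that repeat a pose let the fingers close. It gives the time, the measured TCP pose, the force and the opening at its end, in the units of the state.
- state(): the state, without advancing time (a new reading comes with each control period).
- grab_frame(name): name is "side" or "top"; returns the picture (384x512x3 uint8, red, green, blue); there is no depth.
- calibration(name): a dict with "mtx" (3x3 intrinsics, pixels), "rvec" (rotation vector, rad) and "tvec" (3), from world to camera coordinates, as OpenCV has them. Camera axes: x right, y down, z forward; pixel columns grow to the right and rows downward; lengths in mm; the calibration is good to about 2 mm. A picture is of the moment at which its call begins. calibration takes no time and is no camera call.
- job_done(): hands the job in, once; it reports no verdict.
Trained networks look in the newest picture that a camera, given by its name, has taken for a name from the list of things; names that differ only in an ending like _2 or _b are one class to them, and where a whole thing is asked for, a point or a joint stands for the part that bears it (a point fixed in the world has none). Each returns a list of dicts, best first, with "confidence" (0 to 1); they miss things now and then, are a little off and sometimes report something else, mostly with a low value. They report only what shows in the picture. A call takes as long as a camera call.
- spot_in(query, camera): "rect" ([left, top, right, bottom] in pixels, round what is visible of it).
- tip_of(query, camera): "location" ([column, row] in pixels: a listed point, or the origin of a listed thing).
The state is a dict: "time_s": time; "qpos": joint angles; "qvel": joint speeds; "effort": joint torques, N m; "ee_pos": TCP position; "ee_rot": TCP orientation; "force": force on the tool from outside, world axes, zero at the start; "torque": the same for the moment, N m; "gripper_width": finger opening in mm.
Only numpy, scipy, OpenCV 4.12 (cv2) and the standard library are available. Lean on these libraries where they do the work, as an engineer would, in place of code of your own. Each camera call takes 0.05 s, during which the arm holds its last target. There are 200 camera calls.

## Working session

There is one attempt and no reset: what is moved stays moved. The work goes in short steps, Python scripts to look and compute and a shell command to move; the robot and the scene stay as the last step left them, time stands still between calls to the robot, and variables do not carry over. Pictures are saved under pics/ and viewed, about 12 in all and at most 16, crops included, and the job is handed in when it is done.

```bash
ls; mkdir -p pics
python3 - <<'E'
from workcell import *
import cv2
s=state();print(s)
for n in("top","side"):
    im=grab_frame(n);cv2.imwrite(f"pics/{n}0.png",im[:,:,::-1]);c=calibration(n);print(n,c)
    for q in["bottle","jar","mandrel","block","disc_amber","disc_red","disc_blue","tray","pad"]:
        print(q,[(round(d["confidence"],2),d["location"]) for d in tip_of(q,n)[:2]],[(round(d["confidence"],2),d["rect"]) for d in spot_in(q,n)[:2]])
E
```

```text
pics
{'time_s': 0.0, 'qpos': array([-7.69474859e+01,  1.83521221e+01,  8.97080475e+01, -2.63033452e-03,
        7.20441326e+01, -1.14508273e+00]), 'qvel': array([-0.01741125,  0.08036293,  0.02524828,  0.03865506, -0.05579036,
       -0.10822925]), 'effort': array([ 2.32754908e-03, -4.12457907e+01, -2.31973797e+01,  7.27470894e-02,
        4.58024908e-02, -1.36932877e-04]), 'ee_pos': array([ 140.9151111 , -556.96873079,  235.10431174]), 'ee_rot': array([-1.79895669e+02,  4.15852703e-04,  1.41984104e+01]), 'force': array([0.21428312, 0.41256132, 0.25832213]), 'torque': array([0.00389132, 0.03211711, 0.00802796]), 'gripper_width': 91.33642748875438}
top {'mtx': array([[371.46423405,   0.        , 258.15338131],
       [  0.        , 371.46423405, 182.59995484],
       [  0.        ,   0.        ,   1.        ]]), 'rvec': array([ 2.19838213, -2.17372456,  0.0608167 ]), 'tvec': array([ -9.6462173 , 542.03902089, 849.72353336])}
bottle [(0.57, [295.0, 164.1])] [(0.77, [285.7, 151.3, 308.9, 172.4])]
jar [(0.82, [268.3, 189.8]), (0.59, [131.8, 201.4])] [(0.64, [260.8, 176.2, 280.6, 198.5])]
[... 775 characters left out ...]
5, 913.72246269])}
bottle [(0.38, [299.2, 133.9])] [(0.86, [241.3, 145.0, 261.1, 180.2]), (0.24, [173.5, 286.8, 268.5, 370.2])]
jar [(0.75, [262.0, 193.2])] [(0.61, [250.6, 168.7, 275.6, 203.4])]
mandrel [(0.88, [230.6, 205.6])] []
block [(0.62, [238.6, 194.5])] [(0.52, [233.3, 176.2, 252.5, 199.7])]
disc_amber [] [(0.47, [238.7, 147.7, 257.6, 179.4])]
disc_red [(0.64, [257.9, 195.3]), (0.6, [230.7, 204.4])] []
disc_blue [(0.54, [231.7, 206.1])] [(0.41, [222.8, 203.6, 241.5, 216.7])]
tray [(0.63, [300.4, 131.0])] [(0.6, [250.4, 108.8, 358.7, 156.0]), (0.21, [253.6, 169.4, 272.8, 201.3])]
pad [(0.58, [219.1, 324.2])] [(0.74, [173.5, 287.9, 267.5, 371.6]), (0.69, [236.0, 177.5, 255.5, 198.9])]
```

Run:
```python
import cv2,numpy as np
a=cv2.imread("pics/top0.png");b=cv2.imread("pics/side0.png")
cv2.imwrite("pics/v1.png",cv2.resize(a[110:290,90:450],None,fx=2.2,fy=2.2,interpolation=cv2.INTER_CUBIC))
cv2.imwrite("pics/v2.png",cv2.resize(b[90:384,150:400],None,fx=2,fy=2,interpolation=cv2.INTER_CUBIC))
```

```text
(no output)
```

View pics/v1.png

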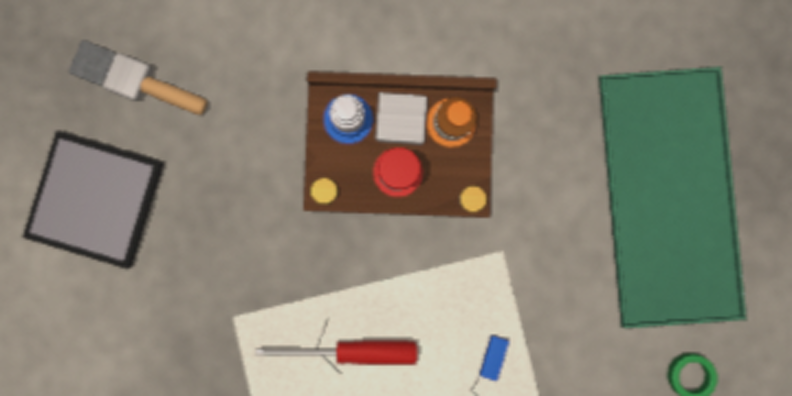

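View pics/v2.png

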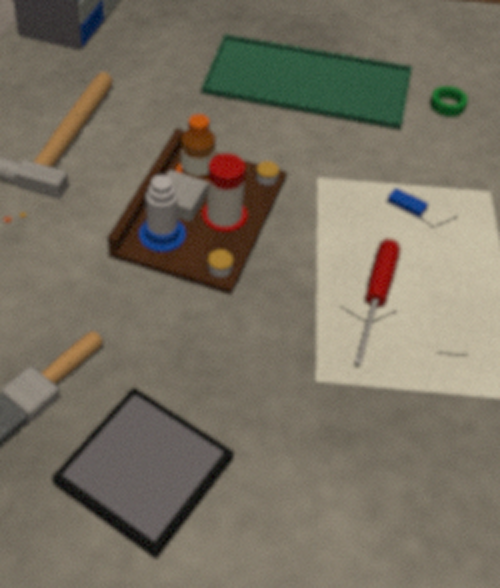

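The top view shows, left to right, the pad, the rack and the tray. In the rack, the mandrel is on blue at the left, the bottle on orange at the right, the jar in front and the block in the middle. The side view agrees. Next I'll measure by segmentation in both views.

```bash
cat > h.py <<'E'
import numpy as np,cv2
from workcell import *
def cam(n):
    c=calibration(n);R=cv2.Rodrigues(c["rvec"])[0];return c["mtx"],R,c["tvec"].ravel()
def at(n,uv,z):
    K,R,t=cam(n);C=-R.T@t;d=R.T@np.linalg.inv(K)@np.array([uv[0],uv[1],1.]);return (C+d*(z-C[2])/d[2])
def proj(n,p):
    K,R,t=cam(n);q=K@(R@np.asarray(p,float)+t);return q[:2]/q[2]
def tri(uv1,uv2,a="top",b="side"):
    P=[];
    for n in(a,b):
        K,R,t=cam(n);P.append(K@np.c_[R,t])
    x=cv2.triangulatePoints(P[0],P[1],np.array(uv1,float),np.array(uv2,float)).ravel();return x[:3]/x[3]
def blobs(im,lo,hi,roi,minA=15):
    hsv=cv2.cvtColor(im,cv2.COLOR_RGB2HSV);m=cv2.inRange(hsv,np.array(lo),np.array(hi));k=np.zeros_like(m);x0,y0,x1,y1=roi;k[y0:y1,x0:x1]=m[y0:y1,x0:x1]
    cs=cv2.findContours(k,cv2.RETR_EXTERNAL,cv2.CHAIN_APPROX_NONE)[0]
    return [c for c in sorted(cs,key=cv2.contourArea,reverse=True) if cv2.contourArea(c)>=minA]
def units(target,yaw=None):
    "tool-axis shift in jog units from present pose to TCP target"
    from scipy.spatial.transform import Rotation as Ro
    s=state();R=Ro.from_euler("xyz",s["ee_rot"],degrees=True)
    return np.round(R.inv().apply(np.asarray(target)-s["ee_pos"])/500,4)
E
python3 - <<'E'
from h import *
T=cv2.imread("pics/top0.png")[:,:,::-1].copy();S=cv2.imread("pics/side0.png")[:,:,::-1].copy()
for n in("top","side"):
    K,R,t=cam(n);print(n,"C",(-R.T@t).round())
np.set_printoptions(suppress=True,precision=1)
def rep(name,n,im,lo,hi,roi,z,k=1):
    for c in blobs(im,lo,hi,roi)[:k]:
        r=cv2.minAreaRect(c);M=cv2.moments(c);bb=cv2.boxPoints(r)
        W=np.array([at(n,p,z)[:2] for p in bb]);e=W-np.roll(W,1,0)
        print(name,n,"A",cv2.contourArea(c),"cen",np.array([M['m10']/M['m00'],M['m01']/M['m00']]),"rectc",np.array(r[0]),"world",at(n,r[0],z)[:2],"sides",np.linalg.norm(e,axis=1)[:2],"ang",np.degrees(np.arctan2(e[:,1],e[:,0]))[:2],"bbox",cv2.boundingRect(c))
rep("tray","top",T,(50,80,30),(85,255,255),(350,120,440,270),12)
rep("tray","side",S,(50,80,30),(85,255,255),(240,100,370,160),12)
rep("padgrey","top",T,(0,0,85),(179,60,200),(97,165,167,237),15)
rep("padblack","top",T,(0,0,0),(179,255,50),(90,160,175,240),15)
rep("padgrey","side",S,(0,0,60),(179,60,200),(178,290,262,360),15)
rep("padblack","side",S,(0,0,0),(179,255,45),(165,280,275,384),15)
rep("block","top",T,(0,0,150),(179,60,255),(258,148,288,180),34)
rep("blockside","side",S,(0,0,110),(179,70,255),(230,172,256,200),34)
rep("blue","top",T,(105,120,60),(130,255,255),(225,140,262,185),15)
rep("blue","side",S,(105,120,60),(130,255,255),(210,185,250,225),15)
rep("red","top",T,(170,120,60),(179,255,255),(250,170,300,205),93)
rep("redlow","top",T,(0,150,60),(5,255,255),(250,170,300,205),93)
rep("red","side",S,(165,120,60),(179,255,255),(245,160,280,210),93,2)
rep("red2","side",S,(0,150,60),(5,255,255),(245,160,280,210),93,2)
rep("orange","top",T,(8,180,170),(22,255,255),(280,145,315,185),95,2)
rep("orange","side",S,(5,170,150),(22,255,255),(230,140,265,190),95,2)
rep("yellow","top",T,(18,80,120),(32,255,255),(220,180,320,215),28,2)
rep("rack","top",T,(0,60,15),(20,255,110),(215,130,330,215),12)
cv2.imwrite("pics/v3.png",cv2.resize(T[138:212,222:322,::-1],None,fx=8,fy=8,interpolation=cv2.INTER_CUBIC))
E
```

```text
top C [488. -10. 882.]
side C [327. 666. 765.]
tray top A 6117.5 cen [394.9 199.6] rectc [395.  199.4] world [ 506.7 -323.4] sides [267.9 130.1] ang [  4.8 -84.2] bbox (363, 141, 65, 118)
tray side A 2783.5 cen [304.3 130.1] rectc [303.1 129.6] world [ 508.3 -314.1] sides [260.2 138.7] ang [  4.9 -76.8] bbox (252, 108, 103, 45)
padgrey top A 4899.0 cen [131.5 200.5] rectc [131.5 200.5] world [497.1 292. ] sides [165.9 162.6] ang [  2.2 -89.4] bbox (97, 165, 70, 72)
padblack top A 160.5 cen [147.3 200.7] rectc [132.4 200.3] world [497.6 289.9] sides [117.2 116.8] ang [ 73.7 -15.2] bbox (102, 171, 62, 60)
padgrey side A 2999.5 cen [221.4 322.9] rectc [221.1 321.5] world [499.1 293. ] sides [105.1 114.7] ang [ -17.3 -101. ] bbox (182, 290, 80, 70)
padblack side A 3840.0 cen [221.4 325.2] rectc [221.  323.5] world [497.8 296.8] sides [117.8 128. ] ang [ -16.4 -100.1] bbox (177, 285, 89, 83)
block top A 405.0 cen [272.1 163.2] rectc [272.  163.1] world [586.3 -34.9] sides [48.9 48. ] ang [86.5 -3.4] bbox (261, 152, 23, 23)
blockside side A 273.5 cen [239.9 184.1] rectc [241.1 184.6] world
[... 873 characters left out ...]
293, 156, 11, 11)
orange top A 29.5 cen [290.1 171. ] rectc [290.9 167.9] world [569.3 -73.4] sides [46.  26.2] ang [ 35.6 -54.1] bbox (284, 156, 19, 21)
orange side A 32.0 cen [249.  150.2] rectc [249.  150.5] world [583.6 -85.8] sides [17.6 18.4] ang [ -69.8 -158.8] bbox (245, 148, 9, 6)
yellow top A 98.0 cen [236.6 196.4] rectc [236.5 196.5] world [508.9  45.8] sides [25.3 25.3] ang [  0.9 -89.4] bbox (231, 191, 12, 12)
yellow top A 93.5 cen [304.6 200.1] rectc [304.5 200. ] world [ 502.6 -110.4] sides [22.9 25.2] ang [  0.3 -89.4] bbox (299, 195, 12, 11)
rack top A 5236.0 cen [270.9 175.4] rectc [271.  175.2] world [560.1 -33.4] sides [201.1 150.6] ang [88.6 -1.1] bbox (228, 142, 88, 67)
```

View pics/v3.png

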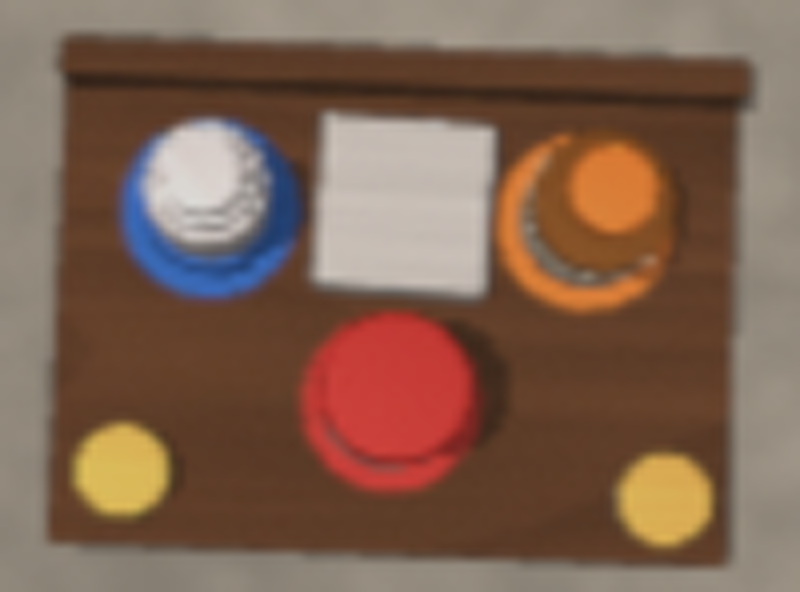

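The zoomed crop shows blue disc ≈ (247.8,163.4) px, orange ≈ (294.9,165.3), red ≈ (270.4,187.9), block top (272.1,163.2). The discs are clear rings around the objects, and the rack is turned about -2 to -3°.

Run:
```python
from h import *
np.set_printoptions(suppress=True,precision=1)
B,R_,O,K=[at("top",p,z)[:2] for p,z in(((247.8,163.4),15),((270.4,187.9),15),((294.9,165.3),15),((272.1,163.2),34))]
print("blue",B,"red",R_,"or",O,"block",K,"dists",[np.linalg.norm(v-K) for v in(B,R_,O)],"mid BO",(B+O)/2)
print("yaw BO",np.degrees(np.arctan2(*(B-O)[::-1]))-90)
# fit centre c & yaw from 3 discs + block
from scipy.optimize import least_squares
def f(x):
    c=x[:2];a=x[2];X=np.array([np.cos(a),np.sin(a)]);Y=np.array([-X[1],X[0]])
    return np.r_[c+55*Y-B,c-55*Y-O,c-55*X-R_,c-K]
r=least_squares(f,[586,-35,0]);print("fit",r.x[:2],np.degrees(r.x[2]),r.fun)
print("tri cap",tri((298.2,161.1),(249,150.2)),"lid",tri((270.9,187.0),(263,171.5)),"blocktop",tri((272.1,163.2),(240.6,184.3)))
# side-view check of blue disc and red disc at z=15
print("side blue",at("side",(231,208.4),15),"side red disc",at("side",(262,199),15))
for n,p in(("cblue",B),("cred",R_),("cor",O)):print(n,proj("side",[*p,15]))
```

```text
blue [587.1  21.3] red [530.2 -32.3] or [583.8 -89.2] block [586.  -35.1] dists [np.float64(56.450939973551826), np.float64(55.91712651910233), np.float64(54.07731907152025)] mid BO [585.5 -33.9]
yaw BO -1.7075105983013685
fit [585.5 -34.3] -1.8262182929544801 [ 0.2 -0.6 -0.1 -0.1  0.4 -0.2 -0.5  0.9]
tri cap [584.5 -89.   93.1] lid [530.  -30.8  94.8] blocktop [585.4 -35.4  32.5]
side blue [584.   27.8  15. ] side red disc [528.2 -24.7  15. ]
cblue [230.8 206. ]
cred [262.3 196.6]
cor [248.8 175. ]
```

```bash
python3 -c "
from h import *
print(units([584,-89,165]),state()['ee_rot'])"
```

```text
[ 1.0887 -0.691   0.1419] [1.79994884e+02 7.00963883e-04 1.41974327e+01]
```

```bash
python3 -m jog '0.05 -0.032 0.007 0 0 0.03; 0.1 -0.064 0.014 0 0 0.06; 0.16 -0.1 0.02 0 0 0.09; 0.22 -0.14 0.03 0 0 0.12; 0.28 -0.18 0.04 0 0 0.15; 0.34 -0.215 0.045 0 0 0.18; 0.4 -0.25 0.05 0 0 0.18; 0.46 -0.29 0.06 0 0 0.18; 0.52 -0.33 0.07 0 0 0.18; 0.58 -0.365 0.075 0 0 0.18; 0.64 -0.405 0.083 0 0 0.18; 0.7 -0.445 0.09 0 0 0.18; 0.76 -0.48 0.1 0 0 0.18; 0.82 -0.52 0.105 0 0 0.18; 0.87 -0.55 0.113 0 0 0.18; 0.87 -0.55 0.113 0 0 0.18' 1 25
python3 -c "
from h import *
print(units([584,-89,100]),state()['ee_rot'])"
```

```text
time_s: 3.23
ee_pos: [498.4, -180.7, 178.8]
ee_rot: [-179.9, -0.1, -1.8]
force: [-0.0, -0.4, 1.0]
gripper_width: 91.2
[ 0.1653 -0.1884  0.1582] [-1.79910676e+02 -8.69182309e-02 -1.75037445e+00]
```

```bash
python3 -m jog '0.055 -0.063 0 0 0 0; 0.11 -0.125 0 0 0 0; 0.165 -0.188 0 0 0 0; 0.165 -0.188 0 0 0 0; 0.165 -0.188 0.06 0 0 0; 0.165 -0.188 0.12 0 0 0; 0.165 -0.188 0.17 0 0 0; 0.165 -0.188 0.21 0 0 0; 0.165 -0.188 0.236 0 0 0; 0.165 -0.188 0.236 0 0 0'
python3 - <<'E'
from h import *
for n in("top","side"): cv2.imwrite(f"pics/{n}1.png",grab_frame(n)[:,:,::-1])
a=cv2.imread("pics/top1.png")[130:220,210:330];b=cv2.imread("pics/side1.png")[100:250,170:330]
cv2.imwrite("pics/v4.png",np.hstack([cv2.resize(a,(400,300)),cv2.resize(b,(320,300))]))
E
```

```text
time_s: 4.07
ee_pos: [581.3, -89.5, 58.1]
ee_rot: [-179.9, 0.3, -1.8]
force: [0.1, 0.4, 0.4]
gripper_width: 90.8
```

View pics/v4.png

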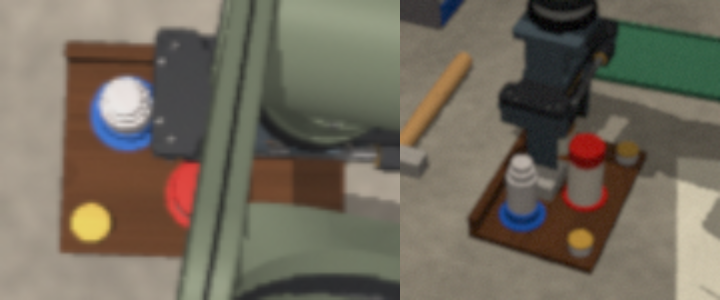

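The picture shows the gripper straddling the bottle, with the jar and mandrel undisturbed. Closing.

```bash
python3 -m jog '0.005 0 -0.004 0 0 0; 0.005 0 -0.004 0 0 0; 0.005 0 -0.004 0 0 0; 0.005 0 -0.004 0 0 0; 0.005 0 -0.004 0 0 0; 0.005 0 -0.004 0 0 0;0.005 0 -0.004 0 0 0; 0.005 0 -0.004 0 0 0; 0.005 0 -0.004 0 0 0' -1 25
python3 -c "
from h import *
print(state()['ee_pos'])"
```

```text
time_s: 4.92
ee_pos: [586.2, -90.0, 63.2]
ee_rot: [-179.9, -0.1, -1.8]
force: [-0.6, -0.7, 1.7]
gripper_width: 39.8
[586.19727036 -89.95348161  63.23147379]
```

```bash
python3 -m jog '0 0 -0.03 0 0 0; 0 0 -0.08 0 0 0; 0 0 -0.13 0 0 0; 0.001 0.02 -0.15 0 0 0; 0.003 0.06 -0.15 0 0 0; 0.005 0.11 -0.15 0 0 0; 0.007 0.16 -0.15 0 0 0; 0.009 0.21 -0.15 0 0 0; 0.011 0.26 -0.15 0 0 0; 0.013 0.31 -0.15 0 0 0; 0.015 0.36 -0.14 0 0 0; 0.016 0.4 -0.12 0 0 0; 0.017 0.43 -0.1 0 0 0; 0.018 0.445 -0.07 0 0 0; 0.018 0.452 -0.05 0 0 0; 0.018 0.452 -0.03 0 0 0; 0.018 0.452 -0.03 0 0 0; 0.018 0.452 -0.03 0 0 0;0.018 0.452 -0.03 0 0 0'
python3 -c "
from h import *
print(units([588,-316,54]))"
```

```text
time_s: 6.5
ee_pos: [588.8, -315.6, 78.5]
ee_rot: [-179.9, -0.1, -1.7]
force: [1.2, -0.1, -1.7]
gripper_width: 39.5
[-0.0016  0.001   0.049 ]
```

```bash
python3 -m jog '0 0 0.015 0 0 0; 0 0 0.03 0 0 0; 0 0 0.04 0 0 0; 0 0 0.046 0 0 0; 0 0 0.049 0 0 0; 0 0 0.049 0 0 0; 0 0 0.049 0 0 0; 0 0 0.049 0 0 0'
```

```text
time_s: 7.17
ee_pos: [589.0, -315.7, 54.3]
ee_rot: [-180.0, -0.1, -1.7]
force: [-0.3, 0.6, -1.6]
gripper_width: 39.7
```

```bash
python3 -m jog '0 0 0.002 0 0 0; 0 0 0.003 0 0 0; 0 0 0.003 0 0 0; 0 0 0.003 0 0 0; 0 0 0.003 0 0 0'
```

```text
time_s: 7.58
ee_pos: [589.0, -315.7, 52.8]
ee_rot: [-180.0, -0.1, -1.7]
force: [0.3, -0.8, -1.9]
gripper_width: 39.4
```

```bash
python3 -m jog '0 0 0.002 0 0 0; 0 0 0.004 0 0 0; 0 0 0.004 0 0 0; 0 0 0.004 0 0 0; 0 0 0.004 0 0 0'
```

```text
time_s: 8.0
ee_pos: [589.2, -315.8, 52.2]
ee_rot: [-180.0, -0.2, -1.7]
force: [-1.7, 0.3, 4.6]
gripper_width: 39.5
```

```bash
python3 -m jog '0 0 0 0 0 0; 0 0 0 0 0 0; 0 0 0 0 0 0; 0 0 0 0 0 0; 0 0 0 0 0 0; 0 0 -0.05 0 0 0; 0 0 -0.12 0 0 0; 0 0 -0.2 0 0 0; -0.002 -0.06 -0.24 0 0 0; -0.005 -0.13 -0.24 0 0 0; -0.008 -0.21 -0.24 0 0 0; -0.011 -0.29 -0.24 0 0 0; -0.014 -0.37 -0.24 0 0 0; -0.017 -0.45 -0.24 0 0 0; -0.02 -0.53 -0.24 0 0 0; -0.022 -0.6 -0.24 0 0 0; -0.023 -0.65 -0.24 0 0 0; -0.024 -0.672 -0.24 0 0 0; -0.024 -0.672 -0.24 0 0 0' 1
python3 - <<'E'
from h import *
print(units([587,20.8,60.5]))
for n in("top","side"): cv2.imwrite(f"pics/{n}2.png",grab_frame(n)[:,:,::-1])
a=cv2.imread("pics/top2.png")[120:280,210:440];b=cv2.imread("pics/side2.png")[90:250,170:370]
cv2.imwrite("pics/v5.png",np.hstack([cv2.resize(a,(431,300)),cv2.resize(b,(369,300))]))
E
```

```text
time_s: 9.58
ee_pos: [586.7, 22.6, 172.1]
ee_rot: [-180.0, -0.2, -1.5]
force: [-0.2, -0.8, 0.1]
gripper_width: 91.1
[-1.000e-04  3.600e-03  2.233e-01]
```

View pics/v5.png

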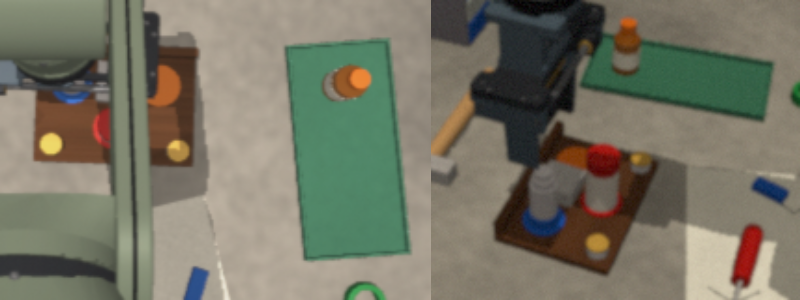

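The bottle stands upright in the tray, in its upper half. On to the mandrel.

```bash
python3 -m jog '0 0.004 0.06 0 0 0; 0 0.004 0.12 0 0 0; 0 0.004 0.17 0 0 0; 0 0.004 0.2 0 0 0; 0 0.004 0.215 0 0 0; 0 0.004 0.222 0 0 0; 0 0.004 0.223 0 0 0; 0 0.004 0.223 0 0 0; 0 0.004 0.223 0 0 0' 1
python3 -m jog '0 0 0 0 0 0; 0 0 0 0 0 0;0 0 0 0 0 0; 0 0 0 0 0 0;0 0 0 0 0 0; 0 0 0 0 0 0;0 0 0 0 0 0; 0 0 0 0 0 0; 0 0 0 0 0 0' -1 30
python3 -c "
from h import *
print(units([506.7,-323.4,140]))"
```

```text
time_s: 10.43
ee_pos: [588.1, 17.3, 61.9]
ee_rot: [180.0, -0.3, -1.7]
force: [-1.1, 0.4, -0.4]
gripper_width: 91.0
time_s: 11.18
ee_pos: [588.2, 17.6, 61.9]
ee_rot: [180.0, -0.3, -1.7]
force: [-0.6, 2.9, 1.0]
gripper_width: 34.2
[-0.1415  0.6866 -0.157 ]
```

```bash
python3 -m jog '0 0 -0.03 0 0 0; 0 0 -0.08 0 0 0; 0 0 -0.14 0 0 0; 0 0.01 -0.19 0 0 0; 0 0.04 -0.21 0 0 0; 0 0.09 -0.21 0 0 0; 0 0.15 -0.21 0 0 0; 0 0.21 -0.21 0 0 0; -0.01 0.27 -0.21 0 0 0; -0.03 0.33 -0.21 0 0 0; -0.05 0.39 -0.21 0 0 0; -0.07 0.45 -0.21 0 0 0; -0.09 0.51 -0.2 0 0 0; -0.11 0.56 -0.18 0 0 0; -0.125 0.61 -0.15 0 0 0; -0.135 0.65 -0.11 0 0 0; -0.141 0.675 -0.07 0 0 0; -0.141 0.687 -0.04 0 0 0; -0.141 0.687 -0.02 0 0 0; -0.141 0.687 -0.015 0 0 0'
python3 -c "
from h import *
print(units([506.7,-323.4,51.5]))"
```

```text
time_s: 12.85
ee_pos: [505.9, -322.9, 66.5]
ee_rot: [-179.8, -0.1, -1.8]
force: [-0.4, 0.9, -2.9]
gripper_width: 33.4
[0.0016 0.0011 0.03  ]
```

```bash
python3 -m jog '0 0 0.01 0 0 0; 0 0 0.02 0 0 0; 0 0 0.026 0 0 0; 0 0 0.028 0 0 0; 0 0 0.029 0 0 0; 0 0 0.03 0 0 0; 0 0 0.031 0 0 0; 0 0 0.031 0 0 0; 0 0 0.031 0 0 0'
```

```text
time_s: 13.6
ee_pos: [506.0, -322.9, 51.3]
ee_rot: [-179.9, -0.1, -1.8]
force: [0.3, 0.7, -2.9]
gripper_width: 33.3
```

```bash
python3 -m jog '0 0 0.001 0 0 0; 0 0 0.002 0 0 0; 0 0 0.003 0 0 0; 0 0 0.003 0 0 0; 0 0 0.003 0 0 0'
```

```text
time_s: 14.02
ee_pos: [506.1, -322.9, 50.8]
ee_rot: [-179.9, -0.1, -1.8]
force: [-2.5, 1.6, 4.3]
gripper_width: 33.4
```

```bash
python3 -m jog '0 0 0 0 0 0; 0 0 0 0 0 0; 0 0 0 0 0 0; 0 0 0 0 0 0; 0 0 0 0 0 0; 0 0 -0.05 0 0 0; 0 0 -0.12 0 0 0; 0 0 -0.2 0 0 0; 0.003 -0.05 -0.24 0 0 0; 0.006 -0.11 -0.24 0 0 0; 0.01 -0.18 -0.24 0 0 0; 0.014 -0.25 -0.24 0 0 0; 0.018 -0.32 -0.24 0 0 0; 0.022 -0.39 -0.24 0 0 0; 0.025 -0.46 -0.24 0 0 0; 0.028 -0.52 -0.24 0 0 0; 0.03 -0.565 -0.24 0 0 0; 0.03 -0.582 -0.24 0 0 0; 0.03 -0.582 -0.24 0 0 0; 0.03 -0.582 -0.24 0 0 0' 1
python3 -c "
from h import *
print(units([530.4,-32.7,60.5]))"
```

```text
time_s: 15.68
ee_pos: [529.8, -33.1, 171.4]
ee_rot: [-179.9, -0.1, -1.7]
force: [0.8, -0.9, 0.5]
gripper_width: 91.0
[ 0.0007 -0.0006  0.2219]
```

```bash
python3 -m jog '0 0 0.06 0 0 0; 0 0 0.12 0 0 0; 0 0 0.17 0 0 0; 0 0 0.2 0 0 0; 0 0 0.215 0 0 0; 0 0 0.222 0 0 0; 0 0 0.222 0 0 0; 0 0 0.222 0 0 0; 0 0 0.222 0 0 0' 1
python3 -m jog '0 0 0 0 0 0; 0 0 0 0 0 0;0 0 0 0 0 0; 0 0 0 0 0 0;0 0 0 0 0 0; 0 0 0 0 0 0;0 0 0 0 0 0; 0 0 0 0 0 0; 0 0 0 0 0 0' -1 30
python3 -c "
from h import *
print(units([427,-330.8,66]))"
```

```text
time_s: 16.43
ee_pos: [530.9, -33.3, 61.6]
ee_rot: [-179.9, -0.3, -1.7]
force: [-0.6, 0.1, 0.3]
gripper_width: 91.3
time_s: 17.18
ee_pos: [530.9, -33.4, 61.5]
ee_rot: [-179.9, -0.3, -1.7]
force: [-0.1, -0.5, 0.7]
gripper_width: 40.4
[-0.1898  0.6009 -0.0105]
```

```bash
python3 -m jog '0 0 -0.03 0 0 0; 0 0 -0.08 0 0 0; -0.01 0.01 -0.14 0 0 0; -0.03 0.03 -0.18 0 0 0; -0.06 0.07 -0.2 0 0 0; -0.1 0.12 -0.2 0 0 0; -0.13 0.17 -0.2 0 0 0; -0.16 0.22 -0.2 0 0 0; -0.18 0.28 -0.2 0 0 0; -0.19 0.34 -0.2 0 0 0; -0.19 0.4 -0.2 0 0 0; -0.19 0.455 -0.2 0 0 0; -0.19 0.505 -0.19 0 0 0; -0.19 0.545 -0.16 0 0 0; -0.19 0.575 -0.12 0 0 0; -0.19 0.595 -0.08 0 0 0; -0.19 0.601 -0.04 0 0 0; -0.19 0.601 -0.02 0 0 0; -0.19 0.601 -0.01 0 0 0; -0.19 0.601 -0.01 0 0 0'
python3 -c "
from h import *
print(units([427,-330.8,51]))"
```

```text
time_s: 18.85
ee_pos: [426.3, -330.0, 64.7]
ee_rot: [-179.8, -0.2, -1.7]
force: [-0.9, 0.3, -2.0]
gripper_width: 40.5
[0.0015 0.0015 0.0274]
```

```bash
python3 -m jog '0 0 0.01 0 0 0; 0 0 0.018 0 0 0; 0 0 0.024 0 0 0; 0 0 0.027 0 0 0; 0 0 0.028 0 0 0; 0 0 0.029 0 0 0; 0 0 0.03 0 0 0; 0 0 0.03 0 0 0; 0 0 0.03 0 0 0'
```

```text
time_s: 19.6
ee_pos: [426.5, -330.1, 50.5]
ee_rot: [-179.9, -0.2, -1.7]
force: [-1.1, 1.7, 5.4]
gripper_width: 40.3
```

```bash
python3 -m jog '0 0 0 0 0 0; 0 0 0 0 0 0; 0 0 0 0 0 0; 0 0 0 0 0 0; 0 0 0 0 0 0; 0 0 -0.05 0 0 0; 0 0 -0.12 0 0 0; 0 0 -0.2 0 0 0; 0.02 -0.04 -0.24 0 0 0; 0.05 -0.1 -0.24 0 0 0; 0.08 -0.16 -0.24 0 0 0; 0.11 -0.22 -0.24 0 0 0; 0.145 -0.29 -0.24 0 0 0; 0.18 -0.36 -0.24 0 0 0; 0.215 -0.43 -0.24 0 0 0; 0.25 -0.5 -0.24 0 0 0; 0.28 -0.56 -0.24 0 0 0; 0.3 -0.6 -0.24 0 0 0; 0.3 -0.6 -0.24 0 0 0; 0.3 -0.6 -0.24 0 0 0' 1
python3 - <<'E'
from h import *
print(units([585.5,-34.6,40]))
for n in("top","side"): cv2.imwrite(f"pics/{n}3.png",grab_frame(n)[:,:,::-1])
a=cv2.imread("pics/top3.png")[120:280,210:440];b=cv2.imread("pics/side3.png")[90:250,170:370]
cv2.imwrite("pics/v6.png",np.hstack([cv2.resize(a,(431,300)),cv2.resize(b,(369,300))]))
E
```

```text
time_s: 21.27
ee_pos: [585.2, -34.1, 171.3]
ee_rot: [-179.9, -0.1, -1.6]
force: [-0.5, -0.5, 0.2]
gripper_width: 91.2
[0.     0.0015 0.2626]
```

View pics/v6.png

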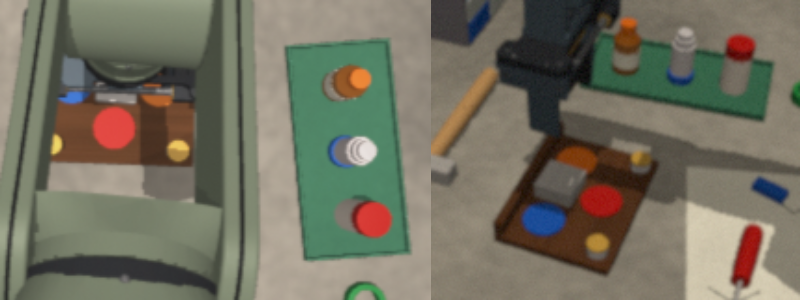

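All three stand upright in the tray, and the block and bare discs show clearly in the side view. Gripping the block now, and re-measuring the bare discs from the same side picture.

```bash
python3 -m jog '0 0.001 0.06 0 0 0; 0 0.001 0.12 0 0 0; 0 0.001 0.18 0 0 0; 0 0.001 0.22 0 0 0; 0 0.001 0.245 0 0 0; 0 0.001 0.255 0 0 0; 0 0.001 0.259 0 0 0; 0 0.001 0.262 0 0 0; 0 0.001 0.262 0 0 0; 0 0.001 0.262 0 0 0' 1
python3 - <<'E'
from h import *
np.set_printoptions(suppress=True,precision=1)
S=cv2.imread("pics/side3.png")[:,:,::-1].copy()
for nm,lo,hi in(("blue",(105,120,60),(130,255,255)),("red",(0,150,60),(5,255,255)),("or",(6,170,90),(18,255,255))):
    for c in blobs(S,lo,hi,(190,160,300,225))[:2]:
        w=np.array([at("side",p[0],15)[:2] for p in c]).astype(np.float32)
        print(nm,cv2.contourArea(c),cv2.minEnclosingCircle(w))
E
```

```text
time_s: 22.2
ee_pos: [585.4, -36.3, 41.6]
ee_rot: [-179.9, -0.3, -1.8]
force: [-0.9, 0.2, 0.4]
gripper_width: 91.1
blue 290.0 ((587.58642578125, 22.180370330810547), 27.068025588989258)
red 286.5 ((530.4354248046875, -31.209043502807617), 27.573007583618164)
or 167.0 ((583.4285278320312, -90.0196762084961), 26.81859588623047)
```

```bash
python3 -m jog '0 0 0.002 0 0 0; 0 0 0.002 0 0 0;0 0 0.002 0 0 0; 0 0 0.002 0 0 0;0 0 0.002 0 0 0; 0 0 0.002 0 0 0;0 0 0.002 0 0 0; 0 0 0.002 0 0 0; 0 0 0.002 0 0 0; 0 0 0.002 0 0 0' -1 55
python3 -c "
from h import *
print(units([498,291,60]))"
```

```text
time_s: 23.03
ee_pos: [585.5, -36.4, 40.6]
ee_rot: [-179.9, -0.3, -1.7]
force: [0.3, -1.0, 0.2]
gripper_width: 49.6
[-0.1947 -0.6493 -0.0387]
```

```bash
python3 -m jog '0 0 -0.02 0 0 0; 0 0 -0.06 0 0 0; 0 0 -0.1 0 0 0; -0.01 -0.02 -0.14 0 0 0; -0.02 -0.06 -0.15 0 0 0; -0.04 -0.11 -0.15 0 0 0; -0.06 -0.16 -0.15 0 0 0; -0.08 -0.22 -0.15 0 0 0; -0.1 -0.28 -0.15 0 0 0; -0.12 -0.34 -0.15 0 0 0; -0.14 -0.4 -0.15 0 0 0; -0.155 -0.455 -0.15 0 0 0; -0.165 -0.505 -0.14 0 0 0; -0.175 -0.55 -0.13 0 0 0; -0.185 -0.59 -0.11 0 0 0; -0.19 -0.62 -0.09 0 0 0; -0.194 -0.64 -0.07 0 0 0; -0.195 -0.649 -0.05 0 0 0; -0.195 -0.649 -0.04 0 0 0; -0.195 -0.649 -0.04 0 0 0'
python3 - <<'E'
from h import *
print(units([498,291,44.5]))
a=grab_frame("top")[150:250,80:200];b=grab_frame("side")[250:384,140:320]
cv2.imwrite("pics/v7.png",np.hstack([cv2.resize(a,(384,320)),cv2.resize(b,(416,320))])[:,:,::-1])
E
```

```text
time_s: 24.7
ee_pos: [496.8, 289.7, 59.0]
ee_rot: [180.0, -0.1, -1.7]
force: [0.4, -1.3, -5.0]
gripper_width: 49.6
[ 0.0022 -0.0026  0.0289]
```

View pics/v7.png

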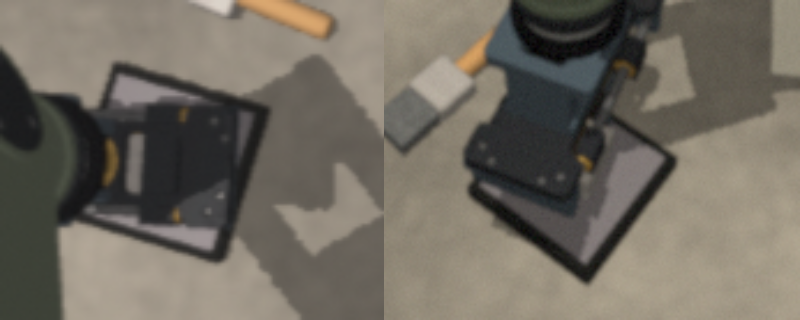

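The gripper holds the block over the pad, so I'll lower to contact.

```bash
python3 -m jog '0.001 0 0.01 0 0 0; 0.002 -0.001 0.018 0 0 0; 0.002 -0.002 0.024 0 0 0; 0.002 -0.002 0.027 0 0 0; 0.002 -0.002 0.028 0 0 0; 0.002 -0.002 0.029 0 0 0; 0.002 -0.002 0.03 0 0 0; 0.002 -0.002 0.031 0 0 0; 0.002 -0.002 0.031 0 0 0'
```

```text
time_s: 25.55
ee_pos: [499.1, 290.9, 45.0]
ee_rot: [-179.9, -0.2, -1.8]
force: [0.6, -0.9, -3.3]
gripper_width: 50.0
```

```bash
python3 -m jog '0 0 0.001 0 0 0; 0 0 0.002 0 0 0; 0 0 0.003 0 0 0; 0 0 0.004 0 0 0; 0 0 0.004 0 0 0; 0 0 0.004 0 0 0'
```

```text
time_s: 26.05
ee_pos: [499.1, 291.0, 43.5]
ee_rot: [-179.9, -0.2, -1.8]
force: [-2.4, -0.7, 2.0]
gripper_width: 49.7
```

```bash
python3 -m jog '0 0 0 0 0 0; 0 0 0 0 0 0; 0 0 0 0 0 0; 0 0 0 0 0 0; 0 0 0 0 0 0; 0 0 -0.04 0 0 0; 0 0 -0.1 0 0 0; 0 0 -0.18 0 0 0; 0 0.03 -0.25 0 0 0; 0 0.09 -0.28 0 0 0; 0 0.16 -0.28 0 0 0; 0.01 0.23 -0.28 0 0 0; 0.01 0.31 -0.28 0 0 0; 0.01 0.39 -0.28 0 0 0; 0.02 0.47 -0.28 0 0 0; 0.02 0.55 -0.28 0 0 0; 0.02 0.63 -0.28 0 0 0; 0.024 0.7 -0.28 0 0 0; 0.024 0.75 -0.28 0 0 0; 0.024 0.78 -0.28 0 0 0' 1
python3 - <<'E'
from h import *
np.set_printoptions(suppress=True,precision=1)
print(units([586.5,-316,174]))
T=grab_frame("top");S=grab_frame("side");cv2.imwrite("pics/top4.png",T[:,:,::-1]);cv2.imwrite("pics/side4.png",S[:,:,::-1])
a=T[150:250,80:200];b=S[250:384,140:320]
cv2.imwrite("pics/v8.png",np.hstack([cv2.resize(a,(384,320)),cv2.resize(b,(416,320))])[:,:,::-1])
E
```

```text
time_s: 27.72
ee_pos: [498.0, -102.2, 183.2]
ee_rot: [-180.0, -0.3, -2.0]
force: [0.4, 0.9, -0.3]
gripper_width: 90.8
[0.2 0.4 0. ]
```

View pics/v8.png

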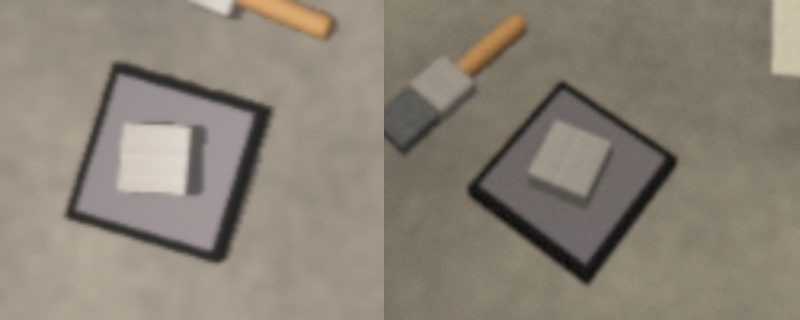

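Run:
```python
from h import *
np.set_printoptions(suppress=True,precision=1)
T=cv2.imread("pics/top4.png")[:,:,::-1].copy();S=cv2.imread("pics/side4.png")[:,:,::-1].copy()
print("hand top: block",at("top",(127.6,198.9),37),"pad",at("top",(131.8,200.1),15))
f=lambda x,y:(140+x*180/416-.5,250+y*134/320-.5)
ps=np.mean([f(*p) for p in((562,92),(663,160),(584,266),(482,187))],0);bs=np.mean([f(*p) for p in((558,121),(611,151),(582,194),(530,169))],0)
print("hand side: block",at("side",bs,37),"pad",at("side",ps,15))
for n,im,roi,bz in(("top",T,(95,160,175,240),37),("side",S,(170,275,280,375),37)):
    g=cv2.cvtColor(im,cv2.COLOR_RGB2GRAY);x0,y0,x1,y1=roi
    m=np.zeros_like(g);m[y0:y1,x0:x1]=(g[y0:y1,x0:x1]<60)*255
    cs=cv2.findContours(m,cv2.RETR_CCOMP,cv2.CHAIN_APPROX_NONE);hole=[c for c,h in zip(cs[0],cs[1][0]) if h[3]>=0]
    c=max(hole,key=cv2.contourArea);r=cv2.minAreaRect(c);M=cv2.moments(cv2.convexHull(c))
    u=(M['m10']/M['m00'],M['m01']/M['m00']);print(n,"grey",cv2.contourArea(c),at(n,u,15),r[1])
```

```text
hand top: block [500.4 293.3  37. ] pad [498.  291.3  15. ]
hand side: block [221.5 190.7  37. ] pad [214.4 190.6  15. ]Traceback (most recent call last):
  File "<stdin>", line 12, in <module>
ValueError: max() iterable argument is empty
```

Run:
```python
from h import *
np.set_printoptions(suppress=True,precision=1)
T=cv2.imread("pics/top4.png")[:,:,::-1].copy();S=cv2.imread("pics/side4.png")[:,:,::-1].copy()
f=lambda x,y:(140+(x-384)*180/416-.5,250+y*134/320-.5)
ps=np.mean([f(*p) for p in((562,92),(663,160),(584,266),(482,187))],0);bs=np.mean([f(*p) for p in((558,121),(611,151),(582,194),(530,169))],0)
print("hand side: block",at("side",bs,37),"pad",at("side",ps,15))
def c(n,im,lo,hi,roi,z):
    b=blobs(im,lo,hi,roi)
    if b:
        w=np.array([at(n,p[0],z)[:2] for p in b[0]]).astype(np.float32);print(n,z,*cv2.minEnclosingCircle(w))
c("top",T,(5,180,170),(22,255,255),(360,130,440,270),84)
c("top",T,(0,150,60),(5,255,255),(360,130,440,270),82)
c("top",T,(105,110,50),(130,255,255),(360,130,440,270),18)
c("side",S,(105,110,50),(130,255,255),(240,90,400,170),18)
cv2.imwrite("pics/v9.png",np.hstack([cv2.resize(T[130:260,350:440],(277,400)),cv2.resize(S[90:170,240:370],(520,320)).repeat(1,0)[:320].copy() if 0 else cv2.copyMakeBorder(cv2.resize(S[90:170,240:370],(520,320)),0,80,0,0,0)])[:,:,::-1])
```

```text
hand side: block [499.8 294.7  37. ] pad [497.6 296.3  15. ]
top 84 (586.7450561523438, -313.18951416015625) 11.566749572753906
side 18 (504.0967102050781, -305.9713134765625) 19.697500228881836
```

View pics/v9.png

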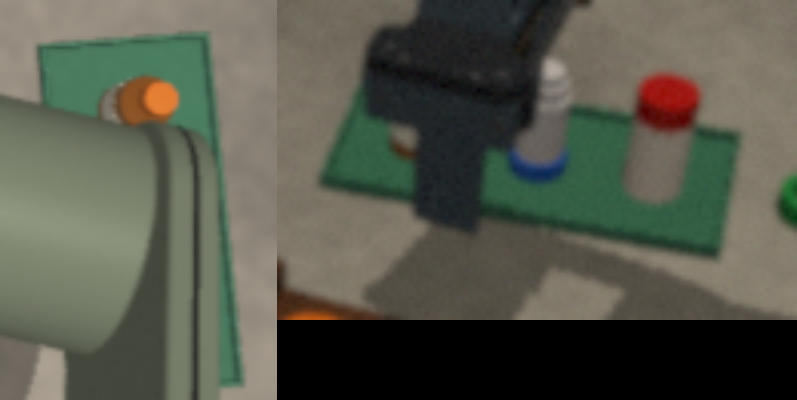

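The picture shows all three upright in the tray. The block is within about 3 mm of the pad centre in both views. Fetching the bottle.

```bash
python3 -m jog '0.025 0.05 0 0 0 0; 0.055 0.12 0 0 0 0; 0.09 0.19 0 0 0 0; 0.12 0.26 0 0 0 0; 0.15 0.33 0 0 0 0; 0.175 0.39 0 0 0 0; 0.191 0.42 0 0 0 0; 0.191 0.42 0 0 0 0; 0.191 0.42 0.05 0 0 0; 0.191 0.42 0.11 0 0 0; 0.191 0.42 0.17 0 0 0; 0.191 0.42 0.21 0 0 0; 0.191 0.42 0.24 0 0 0; 0.191 0.42 0.253 0 0 0; 0.191 0.42 0.258 0 0 0; 0.191 0.42 0.259 0 0 0; 0.191 0.42 0.259 0 0 0; 0.191 0.42 0.259 0 0 0; 0.191 0.42 0.259 0 0 0' 1
```

```text
time_s: 29.4
ee_pos: [587.4, -314.9, 55.2]
ee_rot: [180.0, -0.4, -2.0]
force: [0.5, 0.4, -0.5]
gripper_width: 90.9
```

```bash
python3 -m jog '0 0 0 0 0 0; 0 0 0 0 0 0;0 0 0 0 0 0; 0 0 0 0 0 0;0 0 0 0 0 0; 0 0 0 0 0 0;0 0 0 0 0 0; 0 0 0 0 0 0; 0 0 0 0 0 0' -1 25
python3 -c "
from h import *
print(units([583.7,-89.4,80]))"
```

```text
time_s: 30.15
ee_pos: [587.4, -315.1, 55.2]
ee_rot: [180.0, -0.4, -2.0]
force: [0.9, -0.9, -0.9]
gripper_width: 39.4
[-0.0229 -0.4508 -0.0501]
```

```bash
python3 -m jog '0 0 -0.03 0 0 0; 0 0 -0.08 0 0 0; 0 0 -0.13 0 0 0; -0.002 -0.02 -0.16 0 0 0; -0.004 -0.06 -0.16 0 0 0; -0.006 -0.11 -0.16 0 0 0; -0.009 -0.16 -0.16 0 0 0; -0.012 -0.21 -0.16 0 0 0; -0.014 -0.26 -0.16 0 0 0; -0.016 -0.31 -0.16 0 0 0; -0.018 -0.36 -0.16 0 0 0; -0.02 -0.4 -0.16 0 0 0; -0.022 -0.43 -0.14 0 0 0; -0.023 -0.445 -0.12 0 0 0; -0.023 -0.451 -0.09 0 0 0; -0.023 -0.451 -0.065 0 0 0; -0.023 -0.451 -0.05 0 0 0; -0.023 -0.451 -0.04 0 0 0; -0.023 -0.451 -0.04 0 0 0; -0.023 -0.451 -0.04 0 0 0'
python3 -c "
from h import *
print(units([584,-89.4,66.5]))"
```

```text
time_s: 31.82
ee_pos: [583.8, -89.6, 74.9]
ee_rot: [180.0, -0.4, -2.0]
force: [0.2, -0.3, -1.5]
gripper_width: 39.4
[ 0.0003 -0.0005  0.0169]
```

```bash
python3 -m jog '0 0 0.006 0 0 0; 0 0 0.011 0 0 0; 0 0 0.014 0 0 0; 0 0 0.015 0 0 0; 0 0 0.016 0 0 0; 0 0 0.017 0 0 0; 0 0 0.018 0 0 0; 0 0 0.018 0 0 0; 0 0 0.018 0 0 0'
```

```text
time_s: 32.57
ee_pos: [584.0, -89.6, 66.2]
ee_rot: [180.0, -0.4, -2.0]
force: [-0.1, 0.8, 0.4]
gripper_width: 39.5
```

```bash
python3 -m jog '0 0 0 0 0 0; 0 0 0 0 0 0; 0 0 0 0 0 0; 0 0 0 0 0 0; 0 0 0 0 0 0; 0 0 -0.04 0 0 0; 0 0 -0.1 0 0 0; 0 0 -0.17 0 0 0; -0.01 0.03 -0.22 0 0 0; -0.025 0.08 -0.22 0 0 0; -0.045 0.15 -0.22 0 0 0; -0.065 0.22 -0.22 0 0 0; -0.085 0.29 -0.22 0 0 0; -0.105 0.36 -0.22 0 0 0; -0.125 0.42 -0.22 0 0 0; -0.139 0.46 -0.22 0 0 0; -0.139 0.472 -0.22 0 0 0; -0.139 0.472 -0.22 0 0 0' 1
python3 -c "
from h import *
print(units([506.1,-323,52.5]))"
```

```text
time_s: 34.07
ee_pos: [505.1, -324.4, 175.8]
ee_rot: [180.0, -0.4, -2.2]
force: [-0.4, 0.9, -0.2]
gripper_width: 91.4
[ 1.000e-04 -3.000e-03  2.465e-01]
```

```bash
python3 -m jog '0 0 0.06 0 0 0; 0 -0.002 0.12 0 0 0; 0 -0.002 0.18 0 0 0; 0 -0.002 0.21 0 0 0; 0 -0.002 0.235 0 0 0; 0 -0.002 0.243 0 0 0; 0 -0.002 0.246 0 0 0; 0 -0.002 0.246 0 0 0; 0 -0.002 0.246 0 0 0' 1
python3 -m jog '0 0 0 0 0 0; 0 0 0 0 0 0;0 0 0 0 0 0; 0 0 0 0 0 0;0 0 0 0 0 0; 0 0 0 0 0 0;0 0 0 0 0 0; 0 0 0 0 0 0; 0 0 0 0 0 0' -1 30
python3 -c "
from h import *
print(units([586.4,21.5,75]))"
```

```text
time_s: 34.82
ee_pos: [506.9, -323.3, 53.8]
ee_rot: [179.9, -0.5, -2.1]
force: [-0.5, 0.3, 0.8]
gripper_width: 91.3
time_s: 35.57
ee_pos: [506.8, -323.2, 53.7]
ee_rot: [179.9, -0.5, -2.2]
force: [0.4, 4.4, 3.7]
gripper_width: 33.7
[ 0.1335 -0.6949 -0.0422]
```

```bash
python3 -m jog '0 0 -0.04 0 0 0; 0 0 -0.1 0 0 0; 0 0 -0.17 0 0 0; 0.01 -0.02 -0.22 0 0 0; 0.02 -0.06 -0.24 0 0 0; 0.035 -0.11 -0.24 0 0 0; 0.05 -0.17 -0.24 0 0 0; 0.065 -0.23 -0.24 0 0 0; 0.08 -0.29 -0.24 0 0 0; 0.09 -0.35 -0.24 0 0 0; 0.1 -0.41 -0.24 0 0 0; 0.11 -0.47 -0.24 0 0 0; 0.12 -0.53 -0.24 0 0 0; 0.125 -0.59 -0.24 0 0 0; 0.132 -0.64 -0.23 0 0 0; 0.136 -0.68 -0.2 0 0 0; 0.137 -0.695 -0.16 0 0 0; 0.137 -0.695 -0.12 0 0 0; 0.137 -0.695 -0.09 0 0 0; 0.137 -0.695 -0.08 0 0 0'
python3 -c "
from h import *
print(units([588.3,21.5,66]))"
```

```text
time_s: 37.23
ee_pos: [585.7, 21.9, 90.7]
ee_rot: [179.9, -0.1, -2.1]
force: [-0.8, -0.0, -1.7]
gripper_width: 33.3
[0.0051 0.0005 0.0493]
```

```bash
python3 -m jog '0.003 0 0.015 0 0 0; 0.004 0 0.028 0 0 0; 0.004 0 0.038 0 0 0; 0.004 0 0.044 0 0 0; 0.004 0 0.047 0 0 0; 0.004 0 0.049 0 0 0; 0.004 0 0.05 0 0 0; 0.004 0 0.051 0 0 0; 0.004 0 0.051 0 0 0; 0.004 0 0.051 0 0 0'
```

```text
time_s: 38.07
ee_pos: [587.9, 21.7, 65.4]
ee_rot: [179.9, -0.2, -2.1]
force: [0.7, 0.8, -2.1]
gripper_width: 33.3
```

```bash
python3 -m jog '0 0 0.001 0 0 0; 0 0 0.002 0 0 0; 0 0 0.003 0 0 0; 0 0 0.003 0 0 0; 0 0 0.003 0 0 0'
```

```text
time_s: 38.48
ee_pos: [588.0, 21.8, 64.7]
ee_rot: [179.9, -0.2, -2.1]
force: [-2.3, 0.0, 4.7]
gripper_width: 33.4
```

```bash
python3 -m jog '0 0 0 0 0 0; 0 0 0 0 0 0; 0 0 0 0 0 0; 0 0 0 0 0 0; 0 0 0 0 0 0; 0 0 -0.05 0 0 0; 0 0 -0.12 0 0 0; 0 0 -0.2 0 0 0; -0.01 0.03 -0.24 0 0 0; -0.04 0.09 -0.24 0 0 0; -0.07 0.16 -0.24 0 0 0; -0.1 0.23 -0.24 0 0 0; -0.13 0.3 -0.24 0 0 0; -0.16 0.37 -0.24 0 0 0; -0.19 0.45 -0.24 0 0 0; -0.22 0.53 -0.24 0 0 0; -0.25 0.61 -0.24 0 0 0; -0.28 0.67 -0.24 0 0 0; -0.297 0.705 -0.24 0 0 0; -0.297 0.715 -0.24 0 0 0' 1
python3 -c "
from h import *
print(units([426.5,-330,52.5]))"
```

```text
time_s: 40.15
ee_pos: [424.1, -332.6, 184.6]
ee_rot: [179.9, -0.2, -2.4]
force: [-1.0, -0.0, 0.3]
gripper_width: 91.1
[ 0.0038 -0.006   0.2642]
```

```bash
python3 -m jog '0.003 -0.003 0.06 0 0 0; 0.003 -0.005 0.12 0 0 0; 0.003 -0.005 0.18 0 0 0; 0.003 -0.005 0.225 0 0 0; 0.003 -0.005 0.25 0 0 0; 0.003 -0.005 0.26 0 0 0; 0.003 -0.005 0.264 0 0 0; 0.003 -0.005 0.264 0 0 0; 0.003 -0.005 0.264 0 0 0' 1
python3 -m jog '0 0 0 0 0 0; 0 0 0 0 0 0;0 0 0 0 0 0; 0 0 0 0 0 0;0 0 0 0 0 0; 0 0 0 0 0 0;0 0 0 0 0 0; 0 0 0 0 0 0; 0 0 0 0 0 0' -1 30
python3 -c "
from h import *
print(units([530.4,-32.2,75]))"
```

```text
time_s: 40.9
ee_pos: [426.9, -330.7, 53.6]
ee_rot: [179.8, -0.3, -2.3]
force: [0.4, -0.3, 0.0]
gripper_width: 91.1
time_s: 41.65
ee_pos: [426.9, -330.7, 53.5]
ee_rot: [179.8, -0.3, -2.3]
force: [0.3, 0.0, 0.6]
gripper_width: 40.2
[ 0.1826 -0.6047 -0.0441]
```

```bash
python3 -m jog '0 0 -0.04 0 0 0; 0 0 -0.1 0 0 0; 0 -0.02 -0.16 0 0 0; 0 -0.06 -0.2 0 0 0; 0.01 -0.11 -0.2 0 0 0; 0.03 -0.17 -0.2 0 0 0; 0.05 -0.23 -0.2 0 0 0; 0.07 -0.29 -0.2 0 0 0; 0.09 -0.35 -0.2 0 0 0; 0.11 -0.41 -0.2 0 0 0; 0.13 -0.47 -0.2 0 0 0; 0.15 -0.53 -0.2 0 0 0; 0.17 -0.575 -0.19 0 0 0; 0.18 -0.6 -0.17 0 0 0; 0.183 -0.605 -0.14 0 0 0; 0.183 -0.605 -0.1 0 0 0; 0.183 -0.605 -0.07 0 0 0; 0.183 -0.605 -0.05 0 0 0; 0.183 -0.605 -0.045 0 0 0; 0.183 -0.605 -0.045 0 0 0'
python3 -c "
from h import *
print(units([530.4,-32.2,65]))"
```

```text
time_s: 43.32
ee_pos: [529.9, -32.4, 74.5]
ee_rot: [179.8, -0.1, -2.4]
force: [-0.2, 0.7, -1.2]
gripper_width: 40.4
[ 0.0009 -0.0005  0.0189]
```

```bash
python3 -m jog '0.001 0 0.006 0 0 0; 0.001 0 0.011 0 0 0; 0.001 0 0.015 0 0 0; 0.001 0 0.017 0 0 0; 0.001 0 0.018 0 0 0; 0.001 0 0.019 0 0 0; 0.001 0 0.02 0 0 0; 0.001 0 0.021 0 0 0; 0.001 0 0.021 0 0 0; 0.001 0 0.021 0 0 0'
```

```text
time_s: 44.15
ee_pos: [530.6, -32.5, 64.5]
ee_rot: [179.8, -0.2, -2.4]
force: [-1.2, 0.9, 4.3]
gripper_width: 40.1
```

```bash
python3 -m jog '0 0 0 0 0 0; 0 0 0 0 0 0; 0 0 0 0 0 0; 0 0 0 0 0 0; 0 0 0 0 0 0; 0 0 -0.05 0 0 0; 0 0 -0.12 0 0 0; 0 0 -0.2 0 0 0; 0 0 -0.26 0 0 0; -0.05 0.05 -0.3 0 0 0; -0.1 0.12 -0.3 0 0 0; -0.15 0.2 -0.3 0 0 0; -0.2 0.28 -0.3 0 0 0; -0.25 0.36 -0.3 0 0 0; -0.3 0.44 -0.3 0 0 0; -0.33 0.52 -0.3 0 0 0; -0.36 0.6 -0.3 0 0 0; -0.38 0.66 -0.3 0 0 0; -0.4 0.7 -0.3 0 0 0; -0.4 0.7 -0.3 0 0 0' 1
python3 - <<'E'
from h import *
np.set_printoptions(suppress=True,precision=1)
T=grab_frame("top");S=grab_frame("side");cv2.imwrite("pics/top5.png",T[:,:,::-1]);cv2.imwrite("pics/side5.png",S[:,:,::-1])
a=T[130:220,100:330];b=S[130:384,165:300]
cv2.imwrite("pics/v10.png",np.vstack([cv2.resize(T[138:212,222:322],(540,400),interpolation=2),]) [:,:,::-1])
cv2.imwrite("pics/v10.png",np.hstack([cv2.resize(T[138:212,222:322],(432,320),interpolation=2),cv2.resize(S[135:220,205:300],(358,320),interpolation=2)])[:,:,::-1])
cv2.imwrite("pics/v11.png",np.hstack([cv2.resize(T[150:250,80:200],(384,320)),cv2.resize(S[250:384,140:320],(416,320))])[:,:,::-1])
def c(n,im,lo,hi,roi,z):
    b=blobs(im,lo,hi,roi,8)
    if b:
        w=np.array([at(n,p[0],z)[:2] for p in b[0]]).astype(np.float32);print(n,z,*cv2.minEnclosingCircle(w))
c("top",T,(5,180,200),(22,255,255),(293,140,315,168),95)
for q in("bottle","jar","mandrel","disc_amber","disc_red","disc_blue"):
    print(q,[(round(d["confidence"],2),at("top",d["location"],15)[:2]) for d in tip_of(q,"top")[:2]],[(round(d["confidence"],2),at("side",d["location"],15)[:2]) for d in tip_of(q,"side")[:2]])
E
```

```text
time_s: 45.82
ee_pos: [313.5, -378.8, 215.1]
ee_rot: [179.6, -0.1, -2.7]
force: [1.1, 0.0, 0.6]
gripper_width: 90.7
top 95 (583.4707641601562, -87.72417449951172) 10.581917762756348
bottle [(0.77, array([585. , -88.2]))] [(0.7, array([584.6, -86.7]))]
jar [(0.65, array([532.4, -26.9]))] [(0.97, array([535.2, -28.1]))]
mandrel [(0.77, array([590.8,  25.3]))] [(0.76, array([581.6,  32.1]))]
disc_amber [(0.6, array([586.6, -84.2]))] [(0.49, array([581.7, -82.2]))]
disc_red [(0.57, array([526.4, -34.4]))] [(0.55, array([585.3,  17.5])), (0.5, array([537.2, -24.7]))]
disc_blue [(0.59, array([597.7,  23.6]))] [(0.6, array([581.7,  24.4]))]
```

View pics/v10.png

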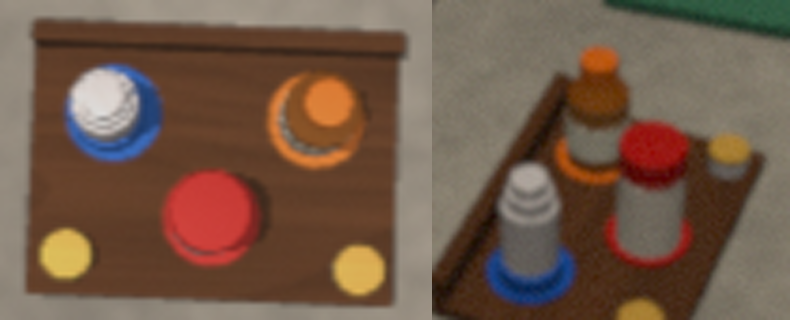

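View pics/v11.png

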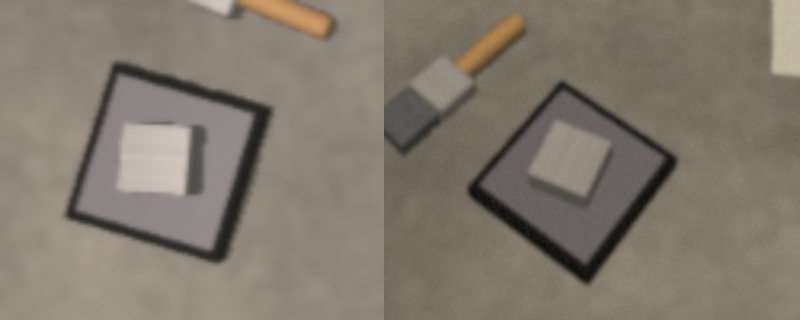

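Side and top views show all three upright, each with its disc's ring visible around the foot. The mandrel and jar are within about 2–4 mm of where they started. The block is flat on the pad's middle and the arm is clear, so I'm handing in.

```bash
python3 -c "
from workcell import *
print(job_done(),state()['time_s'])"
```

```text
the job is handed in; nothing more can be done
the job is handed in; nothing more can be done
```

The job is handed in, and by my last checks everything is in place; the hand-in gives no verdict. I moved the bottle, mandrel and jar upright into the tray, set the steel block on the pad, then returned the three to their orange, blue and red discs. My last clock reading, just before hand-in, was about 46 s of the 144 s allowed.

**What the last checks showed:**
- **Upright and clear:** in both cameras all three stand upright on their own discs. The gripper is open and away from everything.
- **Block:** it lies flat, about 3 mm from the pad's centre (limit 15 mm). I measured this from both views just after placing it, and it looked unchanged at the end.
- **Bottle, jar and mandrel:** by segmentation, pixel comparison and the gripper's position at release, they are about 1 to 4 mm from their disc centres (limit 12 mm).

**What disagreed:** the trained network's points for the things and discs were rough. They differed from my measurements by up to about 11 mm, and one red-disc report was wrong. I relied on the segmented outlines instead, where the two cameras agreed to about 1.5 mm on the bare discs.

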